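# Unlock the bar fixture and hold its jaws open on the cam

## Robot

A 6-joint arm with a two-finger parallel gripper is mounted at the origin on the work surface. World frame = base frame: x ahead of the robot, y to its left, z up, the work surface at z = 0. Lengths are in m, angles in rad, forces in N, time in s.
With the tool pointing down it reaches from about 0.3 to 0.75 m from the base axis. Payload 8.5 kg.
Tool frame: the origin (TCP) lies between the finger pads; the fingertips stand 22 mm ahead of it and the grasp point (between the pads) lies 3 mm ahead of it; z points along the fingers, y is the line along which they close (so a half turn about z gives the same grasp; the last joint's range is limited). The gripper opens to 88 mm and grips with 3 to 60 N. Pads are 18 mm wide; open, the fingers measure 123 mm over their backs; the gripper's body (75 mm by 187 mm) begins 45 mm behind the grasp point.
Start: joints at [-1.497, 0.381, 1.297, -0, 1.464, -0.215], TCP at [0.157, -0.527, 0.261] pointing down, gripper open.
Joint ranges: [-3.11, 3.11], [-0.89, 2.33], [0.22, 2.48], [-1.42, 4.56], [0.17, 2.85], [-2.88, 2.88]. Speed limits (rad/s): [2.39, 2.39, 3.14, 3.14, 3.14, 3.14].

## Interface

Orientations are given as a unit quaternion [w, x, y, z].
In Python, from cell import observe, get_image, job_done gives the robot as it stands.
- The arm moves only by the tool play_rows, never from a script. Its arguments are lists of equal length, an entry for each row: "claw": the opening, from 0 (shut) to 1 (fully open); "delta_pos": the shift along the tool's x, y, z in mm, a list of three; "twist": the turn, a rotation vector about the tool's x, y, z in degrees, a list of three. A call has 1 to 12 rows; each row shifts and turns the commanded pose from where the row before left it, along the tool's axes as they then stand; what a row does not reach is not made up. A row lasts 1/8 s, in which the tool goes at most 62.5 mm and 10.7 degrees, less where a joint would pass 70% of its speed; a pose out of reach is approached as far as the arm can. A call with a gripper value outside its range is refused whole. The fingers move at their own pace and stop on an object; "squeeze" is the grip in N (left out, the last holds). Time passes only in rows, so rows that do not move let the fingers close. It gives the time, the measured TCP pose, the force, the opening and the grip force at its end, in the units of the state.
- observe(): the state, without advancing time (a new reading comes with each control period).
- get_image(name): name is "scene" or "top"; returns a dict with "image" (384x512x3 uint8, blue, green, red), "z_map" (384x512 float32, m along the optical axis (not along the pixel's ray), 0 where there is no reading), "mtx" (3x3 intrinsics, pixels), "cam_to_world" (4x4, takes a point from camera to world coordinates). Camera axes: x right, y up, looking along -z (the intrinsics and any distortion apply to the point x, -y, -z); pixel columns grow to the right and rows downward; lengths in m; the calibration is good to about 2 mm. A picture is of the moment at which its call begins.
- job_done(): hands the job in; it is judged then, once.
The state is a dict: "time_s": time; "joint_positions": joint angles; "joint_vel": joint speeds; "joint_efforts": joint torques, N m; "tcp_pos": TCP position; "tcp_rot": TCP orientation; "force": force on the tool from outside, world axes, zero at the start; "ft_torque": the same for the moment, N m; "finger_gap": opening from 0.0 (shut) to 1.0 (fully open); "finger_force": force on a finger pad.
Only numpy, scipy, OpenCV 4.12 (cv2) and the standard library are available. Lean on these libraries where they do the work, as an engineer would, in place of code of your own. Each camera call takes 0.05 s, during which the arm holds its last target. There are 200 camera calls.

## Task

A finished brass bar sits in the spring-closed fixture and a colleague is about to lift it out. Pull the yellow lock plunger up to its stop so that it stays out, then take the red handle, swing the cam lever round until the cam is at its highest lift, where the lever points straight out in line with the draw rod (not on to the end of its swing), and finish while holding it there, handle gripped, so that the jaws stay fully open. Leave the bar and the things lying on the bench alone.

Things in the scene. Friction and masses are not known exactly. Their poses are not given: they have to be found in the camera images.
- fixture: Blue fixture bolted to the bench: base 160 (x) x 240 (y) x 14 mm, origin at the centre of its underside, z up. In line along its y axis (x = 0), from +y: fixed jaw, moving jaw (70 mm high), aluminium spring barrel (64 mm high) with the draw rod coming out of its end towards -y, twin brass cam discs, lever. A spring keeps the jaws shut; the cam lever draws the moving jaw up to 10 mm towards -y.
- lever (a joint): Turn of the steel cam lever, rad, anticlockwise from above. 0 = rest, jaws shut, pointing 155.4 degrees anticlockwise from the fixture's +x. 2.0 = highest lift, pointing along the fixture's -y, in line with the draw rod. 2.5 = end stop, past the top. Turning it takes up to about 5 N at the handle; let go it springs back to 0, though close to 2.0 friction may keep it. At 0 the plunger bars it.
- lever_pivot (a point): Top of the lever's pivot bolt, 82 mm above the bench; x axis along the lever to the handle, whose axis circles the pivot at 140 mm. The lever is 24 mm wide, its top 76 mm above the bench. As the lever turns by q the pivot shifts along the fixture's -y by 7 mm x (cos(q - 2.0) - cos(2.0)): from y = -52 mm of the fixture at rest to y = -62 mm at highest lift.
- lever_handle: Red upright handle at the free end of the lever, 26 mm in diameter, 60 mm tall, spinning freely on its spindle; origin at its centre, 112 mm above the bench (its underside 82 mm, its top 142 mm). It can be held with a fixed hand direction while the lever swings.
- plunger (a joint): Upward travel of the lock plunger, m: 0 = in, its steel nose through a hole in the lever; 0.012 = out at its stop. A spring resists with up to about 12 N. Let go below about 0.009 it springs back in; drawn to the stop it clicks over a ball detent and stays out. The nose clears the lever from 0.010 on.
- plunger_knob (a point): Centre of the yellow cylindrical plunger knob, 26 mm in diameter, 32 mm tall, 115 mm above the bench when in. It stands on a blue lug (top 89 mm above the bench) over the lever, 55 mm from the lever's pivot and 85 mm from the handle.
- jaw (a joint): Opening of the moving jaw, m: 0 = shut on the bar, about 0.010 at highest lift.
- bar: Knurled brass bar 14 mm in diameter, 150 mm long, lying loose in two V rests between the jaws; origin at its centre, 49 mm above the bench. Not to be disturbed.
- wrench: Steel wrench, 200 mm long, lying on the bench; bystander.
- caliper: Steel vernier caliper, 230 mm long, lying on the bench; bystander.
- knob_a: Small brass cabinet knob, 22 mm in diameter, 26 mm tall, standing on the bench; bystander.
- knob_b: Second brass cabinet knob like the first, standing on the bench; bystander.

How it is judged:
On the way, in this order (a step that is already met when the one before it is completed fails the run):
1. the lock plunger is drawn out to its stop while the lever is still at rest (value of joint plunger above 0.0105 m and value of joint lever below 0.1 rad), for 0.2 s.
2. the lever, its handle held in the fingers, stands at highest lift (value of joint lever between 1.83 and 2.17 rad and contact force between the fingers and lever_handle above 1 N), for 0.3 s.
At the end, for the whole second after the job is handed in: Lever within 0.17 rad of highest lift (joint 2.0), handle still in the fingers (over 1 N contact), jaws open more than 9 mm, plunger still out (over 10.5 mm), bar within 12 mm and wrench, caliper and knobs within 20 mm of where they began (all of step 2 and value of joint plunger above 0.0105 m and value of joint jaw above 0.009 m and distance of bar from where it was at the start of the episode below 0.012 m and distance of each of wrench, caliper, knob_a, knob_b from where it was at the start of the episode below 0.02 m); the arm keeps its last pose, push and grip.
It fails at once if the bar is disturbed in the fixture (distance of bar from where it was at the start of the episode above 0.012 m).
It fails at once if something lying on the bench is shoved about (distance of any of wrench, caliper, knob_a, knob_b from where it was at the start of the episode above 0.02 m).
It also fails if it takes over 61 s, if anything falls off the work surface, if the arm or the gripper's body presses on something with over 40 N, if the wrist force passes 120 N, or if a joint passes its speed limit or range.

## Working session

There is one attempt and no reset: what is moved stays moved. The work goes in short steps, Python scripts to look and compute and a tool call to move; the robot and the scene stay as the last step left them, time stands still between calls to the robot, and variables do not carry over. Pictures are saved under pics/ and viewed, at most 10 in all, crops included, and the job is handed in when it is done.

Besides the shell and the picture viewer there is one more tool, called in YAML: its name, and indented under it one key for each argument. play_rows: Moves the arm, as the interface text tells. Its arguments: {"type":"object","properties":{"claw":{"type":"array","items":{"type":"number"}},"delta_pos":{"type":"array","items":{"type":"array","items":{"type":"number"}}},"twist":{"type":"array","items":{"type":"array","items":{"type":"number"}}},"squeeze":{"type":"number"}},"required":["claw","delta_pos","twist"]}

```bash
mkdir -p pics; cat > h.py <<'E'
import numpy as np, cv2
from cell import observe, get_image, job_done
def world(d, uv):
    """pixels (N,2) -> world points using z_map"""
    uv=np.atleast_2d(uv).astype(int); K=d["mtx"]; z=d["z_map"][uv[:,1],uv[:,0]]
    p=np.c_[(uv[:,0]-K[0,2])/K[0,0]*z, -(uv[:,1]-K[1,2])/K[1,1]*z, -z, np.ones(len(z))]
    return (d["cam_to_world"]@p.T).T[:,:3]
def mask(d, lo, hi):
    return cv2.inRange(cv2.cvtColor(np.ascontiguousarray(d["image"]),cv2.COLOR_BGR2HSV),lo,hi)
def pts(d,m):
    v,u=np.nonzero(m); k=d["z_map"][v,u]>0; return world(d,np.c_[u,v][k])
E
python3 - <<'E'
from h import *
print(observe())
for n in("top","scene"):
    d=get_image(n); cv2.imwrite(f"pics/{n}0.png",d["image"])
    for c,lo,hi in(("red",(0,140,80),(8,255,255)),("yel",(23,130,100),(35,255,255)),("blue",(100,120,40),(125,255,255))):
        m=mask(d,lo,hi); p=pts(d,m)
        if len(p): 
            t=p[p[:,2]>p[:,2].max()-.006]
            print(n,c,len(p),p.min(0).round(3),p.max(0).round(3),"top centre",((t.min(0)+t.max(0))/2).round(4),len(t))
E
```

```text
{'time_s': 0.0, 'joint_positions': array([-1.49732251e+00,  3.81152497e-01,  1.29828569e+00, -3.37883810e-05,
        1.46360192e+00, -2.15294301e-01]), 'joint_vel': array([ 6.88004038e-05,  2.18481536e-04, -2.65891263e-04,  1.02788386e-03,
        1.34177940e-04, -1.05554485e-03]), 'joint_efforts': array([-2.04992692e-03, -4.37935281e+01, -2.24560887e+01,  7.11734220e-02,
        3.51928489e-02, -1.21459589e-04]), 'tcp_pos': array([ 0.15659747, -0.5269559 ,  0.26015271]), 'tcp_rot': array([-7.23094919e-04,  9.89594196e-01,  1.43884687e-01,  3.45227268e-05]), 'force': array([-0.62398948, -0.37302035,  0.11292948]), 'ft_torque': array([-0.04081674, -0.02368373,  0.01002168]), 'finger_force': 0.0, 'finger_gap': 1.0046204783894246}
top red 58 [0.434 0.174 0.11 ] [0.456 0.196 0.148] top centre [0.4461 0.1856 0.1449] 26
top yel 612 [ 0.175 -0.622 -0.002] [0.774 0.466 0.137] top centre [0.5219 0.1503 0.1344] 20
top blue 4415 [ 0.339  0.06  -0.005] [0.754 0.703 0.149] top centre [0.6584 0.623  0.1457] 37
scene red 155 [0.327 0.17  0.003] [0.464 0.343 0.145] top centre [0.4515 0.1831 0.1423] 22
scene yel 289 [ 0.346 -0.155 -0.003] [0.776 0.306 0.134] top centre [0.5279 0.1494 0.131 ] 41
scene blue 4564 [ 0.474  0.057 -0.003] [0.775 0.7   0.15 ] top centre [0.6777 0.6199 0.1468] 68
```

View pics/top0.png

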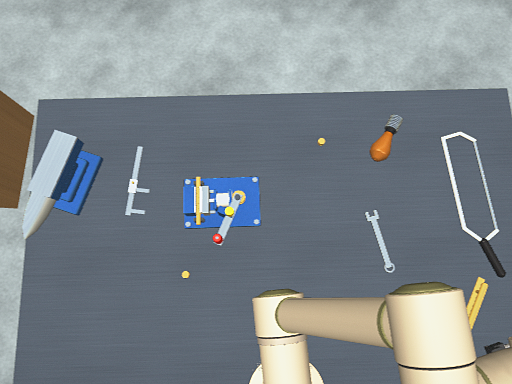

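View pics/scene0.png

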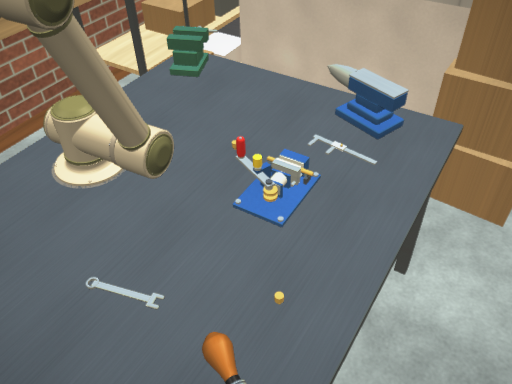

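The top view (world +x up, +y left) shows the red handle at (218,238), the yellow knob at (229,211), the pivot near (239,197) and the blue base at 184–260 × 177–228. The fixture's yaw is about 0. The scene view agrees, and the brass knob, caliper and wrench are clear of the lever's sweep. Next I'll fix the base pose and get the displacements.

```bash
cat > fix.py <<'E'
from h import *
F=[]
for n in("top","scene"):
    d=get_image(n); m=mask(d,(100,120,40),(125,255,255)); p=pts(d,m)
    p=p[(p[:,0]>.42)&(p[:,0]<.72)&(p[:,1]>-.05)&(p[:,1]<.35)&(p[:,2]<.022)]
    (c,s,a)=cv2.minAreaRect(p[:,:2].astype(np.float32)*1000); print(n,"base",np.round(c,1),np.round(s,1),round(a,1))
    for c,lo,hi,h in(("red",(0,140,60),(8,255,255),.112),("yel",(23,130,80),(35,255,255),.115)):
        m=mask(d,lo,hi); nl,l,st,ce=cv2.connectedComponentsWithStats(m)
        for i in range(1,nl):
            q=pts(d,l==i)
            if len(q)<15 or not(.42<np.median(q[:,0])<.65 and .05<np.median(q[:,1])<.3 and q[:,2].max()>.1): continue
            # ray of centroid onto plane at mid height
            K=d["mtx"];T=d["cam_to_world"];u,v=ce[i]
            r=T[:3,:3]@[(u-K[0,2])/K[0,0],-(v-K[1,2])/K[1,1],-1]; o=T[:3,3]; 
            print(n,c,st[i,4],ce[i].round(1),[(o+r*(hh-o[2])/r[2]).round(4)[:2] for hh in (h,h+.02)])
E
python3 fix.py
```

```text
top base [573.9 180.2] [162.8 240.2] 0.3
top red 57 [217.3 238.4] [array([0.4467, 0.1861]), array([0.4446, 0.1843])]
top yel 59 [229.1 210.6] [array([0.5262, 0.151 ]), array([0.5227, 0.1499])]
scene base [574.8 175. ] [182.6 242.5] 5.1
scene red 155 [240.3 146.5] [array([0.4484, 0.1854]), array([0.4637, 0.1636])]
scene yel 111 [257.  160.3] [array([0.5253, 0.1524]), array([0.5388, 0.1313])]
```

play_rows:
  claw: [1,1,1,1]
  delta_pos:
    - [0,0,0]
    - [0,0,0]
    - [0,0,0]
    - [0,0,0]
  twist:
    - [0,0,10.3]
    - [0,0,10.3]
    - [0,0,10.3]
    - [0,0,10.2]
  squeeze: 40

```text
time_s: 0.7
tcp_pos: [0.1566, -0.5271, 0.2606]
tcp_rot: [-0.0, 0.977, -0.216, -0.0]
force: [0.2, -0.8, -0.2]
finger_gap: 1.001
finger_force: 0.0
```

play_rows:
  claw: [1,1,1,1,1,1,1,1,1,1,1,1]
  delta_pos:
    - [3.6,-58,0]
    - [3.6,-58,0]
    - [3.6,-58,0]
    - [3.6,-58,0]
    - [3.6,-58,0]
    - [3.6,-58,0]
    - [3.6,-58,0]
    - [3.6,-58,0]
    - [3.6,-58,0]
    - [3.6,-58,0]
    - [3.6,-58,0]
    - [3.6,-58,0]
  twist:
    - [0,0,0]
    - [0,0,0]
    - [0,0,0]
    - [0,0,0]
    - [0,0,0]
    - [0,0,0]
    - [0,0,0]
    - [0,0,0]
    - [0,0,0]
    - [0,0,0]
    - [0,0,0]
    - [0,0,0]

```text
time_s: 2.2
tcp_pos: [0.4857, 0.0899, 0.2607]
tcp_rot: [0.0, 0.977, -0.213, 0.0]
force: [1.4, -1.5, 0.5]
finger_gap: 1.0
finger_force: 0.0
```

play_rows:
  claw: [1,1,1,1]
  delta_pos:
    - [2,-37,0]
    - [2,-36.5,0]
    - [0,0,40]
    - [0,0,0]
  twist:
    - [0,0,0]
    - [0,0,0]
    - [0,0,0]
    - [0,0,0]

```text
time_s: 2.7
tcp_pos: [0.5182, 0.1533, 0.2186]
tcp_rot: [0.001, 0.977, -0.212, -0.003]
force: [-0.9, -0.7, 0.0]
finger_gap: 0.998
finger_force: 0.0
```

```bash
python3 - <<'E'
from h import *
print(observe()["tcp_pos"].round(4),observe()["joint_positions"].round(2))
d=get_image("scene"); cv2.imwrite("pics/s1.png",cv2.resize(d["image"][60:260,140:400],None,fx=3,fy=3))
E
```

```text
[0.5182 0.1533 0.2186] [ 0.07  0.4   1.39 -0.    1.35  2.07]
```

View pics/s1.png

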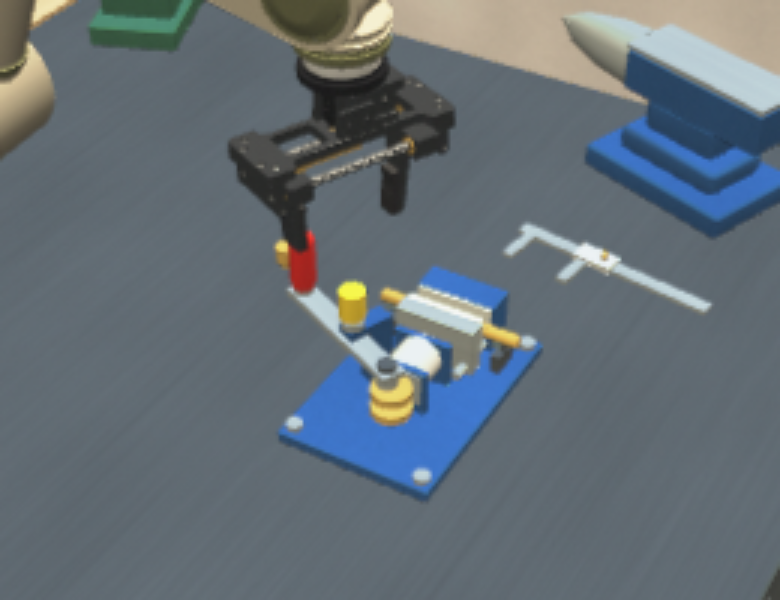

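The gripper is above the knob, at crop (352,300), and its closing line runs across the lever. I'll correct the offset and descend partway.

play_rows:
  claw: [1,1,1,1]
  delta_pos:
    - [6,0,0]
    - [0,0,25]
    - [0,0,25]
    - [0,0,0]
  twist:
    - [0,0,0]
    - [0,0,0]
    - [0,0,0]
    - [0,0,0]

```text
time_s: 3.25
tcp_pos: [0.5249, 0.1501, 0.1707]
tcp_rot: [0.0, 0.977, -0.213, -0.001]
force: [-0.2, 0.3, 0.8]
finger_gap: 1.0
finger_force: 0.0
```

play_rows:
  claw: [1]
  delta_pos:
    - [0,0,0]
  twist:
    - [0,0,0]

```text
time_s: 3.38
tcp_pos: [0.5256, 0.1504, 0.1724]
tcp_rot: [-0.0, 0.977, -0.213, 0.001]
force: [0.4, -0.0, -0.3]
finger_gap: 1.0
finger_force: 0.0
```

play_rows:
  claw: [1,1,1,1,0,0,0,0,0,0,0,0]
  delta_pos:
    - [0,0,20]
    - [0,0,20]
    - [0,0,13]
    - [0,0,0]
    - [0,0,0]
    - [0,0,0]
    - [0,0,0]
    - [0,0,0]
    - [0,0,0]
    - [0,0,0]
    - [0,0,0]
    - [0,0,0]
  twist:
    - [0,0,0]
    - [0,0,0]
    - [0,0,0]
    - [0,0,0]
    - [0,0,0]
    - [0,0,0]
    - [0,0,0]
    - [0,0,0]
    - [0,0,0]
    - [0,0,0]
    - [0,0,0]
    - [0,0,0]
  squeeze: 40

```text
time_s: 4.88
tcp_pos: [0.525, 0.151, 0.1178]
tcp_rot: [-0.0, 0.977, -0.213, 0.0]
force: [1.6, 4.1, -1.3]
finger_gap: 0.279
finger_force: 40.0
```

play_rows:
  claw: [0,0,0,0,0,0,0,0,0]
  delta_pos:
    - [0,0,-2]
    - [0,0,-2]
    - [0,0,-2]
    - [0,0,-2]
    - [0,0,-2]
    - [0,0,-2]
    - [0,0,-1.5]
    - [0,0,0]
    - [0,0,0]
  twist:
    - [0,0,0]
    - [0,0,0]
    - [0,0,0]
    - [0,0,0]
    - [0,0,0]
    - [0,0,0]
    - [0,0,0]
    - [0,0,0]
    - [0,0,0]

```text
time_s: 6.0
tcp_pos: [0.525, 0.1509, 0.1299]
tcp_rot: [-0.0, 0.977, -0.213, -0.0]
force: [7.5, 4.8, -14.3]
finger_gap: 0.281
finger_force: 40.0
```

play_rows:
  claw: [0,0,0,0]
  delta_pos:
    - [0,0,-1]
    - [0,0,-1]
    - [0,0,0]
    - [0,0,0]
  twist:
    - [0,0,0]
    - [0,0,0]
    - [0,0,0]
    - [0,0,0]

```text
time_s: 6.5
tcp_pos: [0.5249, 0.1508, 0.13]
tcp_rot: [-0.0, 0.977, -0.213, -0.001]
force: [13.4, 6.0, -29.6]
finger_gap: 0.28
finger_force: 40.0
```

The knob is at its stop: the force rises and it no longer moves. I'll ease off, release and go up.

play_rows:
  claw: [0,0,1,1,1,1,1,1,1,1,1]
  delta_pos:
    - [0,0,1.5]
    - [0,0,0.5]
    - [0,0,0]
    - [0,0,0]
    - [0,0,0]
    - [0,0,0]
    - [0,0,0]
    - [0,0,-20]
    - [0,0,-20]
    - [0,0,-15]
    - [0,0,0]
  twist:
    - [0,0,0]
    - [0,0,0]
    - [0,0,0]
    - [0,0,0]
    - [0,0,0]
    - [0,0,0]
    - [0,0,0]
    - [0,0,0]
    - [0,0,0]
    - [0,0,0]
    - [0,0,0]

```text
time_s: 7.88
tcp_pos: [0.5251, 0.1506, 0.1871]
tcp_rot: [-0.0, 0.977, -0.213, 0.001]
force: [0.4, 0.0, 0.7]
finger_gap: 1.0
finger_force: 0.0
```

play_rows:
  claw: [1,1,1,1,1]
  delta_pos:
    - [-29,0,0]
    - [-29,0,0]
    - [-27,0,0]
    - [0,0,0]
    - [0,0,0]
  twist:
    - [0,0,0]
    - [0,0,0]
    - [0,0,0]
    - [0,0,0]
    - [0,0,0]

```text
time_s: 8.5
tcp_pos: [0.4481, 0.1857, 0.186]
tcp_rot: [0.0, 0.977, -0.213, 0.0]
force: [-0.7, 0.7, 0.5]
finger_gap: 1.0
finger_force: 0.0
```

```bash
python3 - <<'E'
from h import *
print(observe()["tcp_pos"].round(4))
d=get_image("scene"); cv2.imwrite("pics/s2.png",cv2.resize(d["image"][60:260,140:400],None,fx=3,fy=3))
m=mask(d,(23,130,80),(35,255,255)); nl,l,st,ce=cv2.connectedComponentsWithStats(m)
print([(s[4],c.round(1)) for s,c in zip(st[1:],ce[1:]) if s[4]>30])
E
```

```text
[0.4481 0.1857 0.186 ]
[(np.int32(113), array([256.9, 157. ])), (np.int32(54), array([271.1, 190.2])), (np.int32(33), array([269.9, 197. ])), (np.int32(47), array([278.7, 295.1]))]
```

View pics/s2.png

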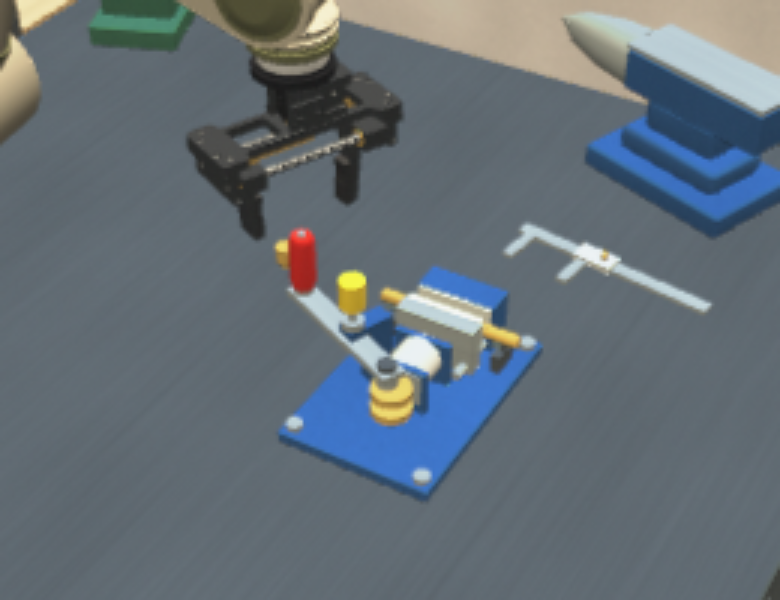

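The knob has risen from row 160.3 to 157.0, with its stem now visible at crop (352,320), so the plunger stays out. The hand is over the red handle at crop (302,262). Descend and grip.

play_rows:
  claw: [1,1,1,1,0,0,0,0,0,0,0,0]
  delta_pos:
    - [0,0,25]
    - [0,0,25]
    - [0,0,17]
    - [0,0,0]
    - [0,0,0]
    - [0,0,0]
    - [0,0,0]
    - [0,0,0]
    - [0,0,0]
    - [0,0,0]
    - [0,0,0]
    - [0,0,0]
  twist:
    - [0,0,0]
    - [0,0,0]
    - [0,0,0]
    - [0,0,0]
    - [0,0,0]
    - [0,0,0]
    - [0,0,0]
    - [0,0,0]
    - [0,0,0]
    - [0,0,0]
    - [0,0,0]
    - [0,0,0]
  squeeze: 30

```text
time_s: 10.05
tcp_pos: [0.4473, 0.1857, 0.1192]
tcp_rot: [0.0, 0.977, -0.213, -0.0]
force: [-1.3, -3.8, 1.6]
finger_gap: 0.287
finger_force: 30.0
```

```bash
cat > path.py <<'E'
from h import *
from scipy.spatial.transform import Rotation as R
import sys
# fixture centre .574,.180 ; yaw ~0 ; grip offset from the modelled handle as measured at start (passed or printed)
def H(q):
    a=np.deg2rad(155.4)+q; return np.array([.574, .180-.052-.007*(np.cos(q-2)-np.cos(2))])+.14*np.array([np.cos(a),np.sin(a)])
if __name__=="__main__":
    s=observe(); p=s["tcp_pos"]; M=R.from_quat(np.roll(s["tcp_rot"],-1)).as_matrix()
    q0,q1,n=float(sys.argv[1]),float(sys.argv[2]),int(sys.argv[3])
    print("tcp",p.round(4),"model",H(q0).round(4),"end",H(q1).round(4))
    P=np.array([H(q) for q in np.linspace(q0,q1,n+1)])
    for dxy in np.diff(P,axis=0)*1000: print((M.T@[*dxy,0]).round(1).tolist())
E
python3 path.py 0 2 24
```

```text
tcp [0.4473 0.1857 0.1192] model [0.4467 0.1863] end [ 0.574  -0.0219]
[0.7, 12.1, 0.0]
[1.7, 12.1, 0.0]
[2.6, 11.9, 0.0]
[3.6, 11.7, 0.0]
[4.5, 11.4, 0.0]
[5.4, 11.0, 0.0]
[6.2, 10.5, 0.0]
[7.1, 10.0, 0.0]
[7.8, 9.4, 0.0]
[8.5, 8.7, 0.0]
[9.2, 8.0, 0.0]
[9.7, 7.2, 0.0]
[10.3, 6.3, 0.0]
[10.7, 5.4, 0.0]
[11.1, 4.5, 0.0]
[11.4, 3.6, -0.0]
[11.6, 2.6, -0.0]
[11.7, 1.6, -0.0]
[11.8, 0.6, -0.0]
[11.7, -0.4, -0.0]
[11.6, -1.4, -0.0]
[11.4, -2.4, -0.0]
[11.2, -3.4, -0.0]
[10.8, -4.4, -0.0]
```

play_rows:
  claw: [0,0,0,0,0,0,0,0,0,0,0,0]
  delta_pos:
    - [0.7,12.1,0]
    - [1.7,12.1,0]
    - [2.6,11.9,0]
    - [3.6,11.7,0]
    - [4.5,11.4,0]
    - [5.4,11,0]
    - [6.2,10.5,0]
    - [7.1,10,0]
    - [7.8,9.4,0]
    - [8.5,8.7,0]
    - [0,0,0]
    - [0,0,0]
  twist:
    - [0,0,0]
    - [0,0,0]
    - [0,0,0]
    - [0,0,0]
    - [0,0,0]
    - [0,0,0]
    - [0,0,0]
    - [0,0,0]
    - [0,0,0]
    - [0,0,0]
    - [0,0,0]
    - [0,0,0]

```text
time_s: 11.55
tcp_pos: [0.4467, 0.0666, 0.1192]
tcp_rot: [-0.001, 0.977, -0.213, 0.001]
force: [7.0, 5.6, -6.3]
finger_gap: 0.287
finger_force: 30.0
```

```bash
python3 path.py 0.8333 2 14 | head -1
```

```text
tcp [0.4467 0.0666 0.1192] model [0.4453 0.0673] end [ 0.574  -0.0219]
```

play_rows:
  claw: [0,0,0,0,0,0,0,0,0,0,0]
  delta_pos:
    - [9.2,8,0]
    - [9.7,7.2,0]
    - [10.3,6.3,0]
    - [10.7,5.4,0]
    - [11.1,4.5,0]
    - [11.4,3.6,0]
    - [11.6,2.6,0]
    - [11.7,1.6,0]
    - [11.8,0.6,0]
    - [0,0,0]
    - [0,0,0]
  twist:
    - [0,0,0]
    - [0,0,0]
    - [0,0,0]
    - [0,0,0]
    - [0,0,0]
    - [0,0,0]
    - [0,0,0]
    - [0,0,0]
    - [0,0,0]
    - [0,0,0]
    - [0,0,0]

```text
time_s: 12.92
tcp_pos: [0.5179, -0.0088, 0.1189]
tcp_rot: [-0.001, 0.977, -0.213, -0.001]
force: [4.7, 11.6, -3.5]
finger_gap: 0.287
finger_force: 30.0
```

play_rows:
  claw: [0,0,0,0,0,0,0,0,0]
  delta_pos:
    - [11.7,-0.4,0]
    - [11.6,-1.4,0]
    - [11.4,-2.4,0]
    - [11.2,-3.4,0]
    - [10.8,-4.4,0]
    - [0,0,0]
    - [0,0,0]
    - [0,0,0]
    - [0,0,0]
  twist:
    - [0,0,0]
    - [0,0,0]
    - [0,0,0]
    - [0,0,0]
    - [0,0,0]
    - [0,0,0]
    - [0,0,0]
    - [0,0,0]
    - [0,0,0]

```text
time_s: 14.05
tcp_pos: [0.5736, -0.0216, 0.1188]
tcp_rot: [-0.001, 0.977, -0.213, -0.002]
force: [0.2, 8.8, -0.9]
finger_gap: 0.285
finger_force: 30.0
```

```bash
python3 path.py 2 2 1 | head -1; python3 - <<'E'
from h import *
d=get_image("scene"); cv2.imwrite("pics/s3.png",cv2.resize(d["image"][60:260,140:400],None,fx=3,fy=3))
m=mask(d,(23,130,80),(35,255,255)); nl,l,st,ce=cv2.connectedComponentsWithStats(m)
print([(s[4],c.round(1)) for s,c in zip(st[1:],ce[1:]) if s[4]>30])
E
```

```text
tcp [ 0.5736 -0.0216  0.1188] model [ 0.574  -0.0219] end [ 0.574  -0.0219]
[(np.int32(62), array([256.7, 154.2])), (np.int32(49), array([278.9, 295.1]))]
```

View pics/s3.png

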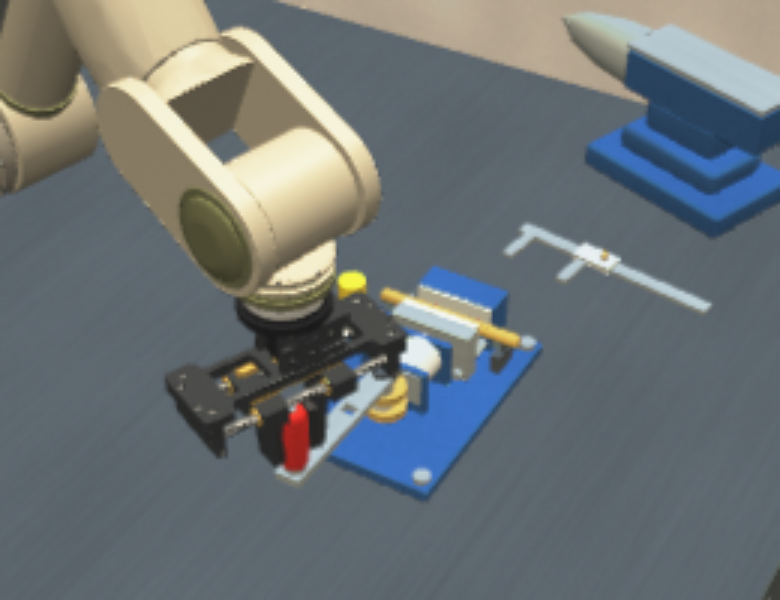

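The lever, from crop (290,478) to (390,375), now lies along the fixture's -y axis and the fingers hold the red handle at (295,440). The jaws are open, and the yellow knob's top at (352,283) is unchanged, so the plunger is still out. The TCP matches the modelled handle position at q = 2.0 to within 0.5 mm.

```bash
python3 -c "
from cell import job_done
print(job_done())"
```

```text
the job is handed in; nothing more can be done
None
```

I handed the job in at about 14 s, with the plunger pulled out to its stop and staying out, and the lever held by its red handle at highest lift with the jaws open; the judge's verdict wasn't shown.

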